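Shut the control box and lock its two quarter-turn fasteners

ROBOT

A 6-joint arm with a two-finger parallel gripper is mounted at the origin on a cart in front of the work surface, level with it; the furniture and walls round the work are solid. World frame = base frame: x ahead of the robot, y to its left, z up, the work surface at z = 0. Lengths are in m, angles in rad, forces in N, time in s.
With the tool pointing down it reaches from about 0.375 to 0.9 m from the base axis. Payload 3.1 kg.
Tool frame: the origin (TCP) lies midway between the tips of the shut fingers; the grasp point (between the pads) lies 19 mm behind it; z points along the fingers, y is the line along which they close (so a half turn about z gives the same grasp; the last joint's range is limited). The gripper opens to 87 mm and grips with 3 to 60 N. Pads are 19 mm wide; open, the fingers measure 117 mm over their backs; the gripper's body (75 mm by 190 mm) begins 51 mm behind the grasp point.
Start: joints at [1.169, 0.527, 1.433, -0, 1.181, -0.178], TCP at [0.139, 0.609, 0.223] pointing down, gripper open.
Joint ranges: [-3.08, 3.08], [-0.75, 2.2], [0.22, 2.44], [-1.43, 4.57], [0, 2.65], [-2.85, 2.85]. Speed limits (rad/s): [2.79, 2.79, 3.14, 3.14, 3.14, 3.14].

INTERFACE

Orientations are given as a unit quaternion [w, x, y, z].
In Python, from plant import arm gives the robot as it stands.
- The arm moves only by the shell command python3 -m pendant 'ROWS' [FORCE]. ROWS is JSON, one flat list of numbers, 7 for each row, row after row: the turn, a rotation vector about the world's x, y, z in rad, then the shift along the world's x, y, z in mm, then the opening in per cent of the stroke, from 0 (shut) to 100 (fully open). In form: [wx, wy, wz, dx, dy, dz, grip, wx, wy, wz, dx, dy, dz, grip, ...]. A call has 1 to 8 rows; each row shifts and turns the commanded pose from where the row before left it; what a row does not reach is not made up. A row lasts 1/8 s, in which the tool goes at most 62.5 mm and 10.7 degrees, less where a joint would pass 70% of its speed; a pose out of reach is approached as far as the arm can. A call with a gripper value outside its range is refused whole. The fingers move at their own pace and stop on an object; FORCE is the grip in N (left out, the last holds). Time passes only in rows, so rows that do not move let the fingers close. It gives the time, the measured TCP pose, the force, the opening and the grip force at its end, in the units of the state.
- arm.get_state(): the state, without advancing time (a new reading comes with each control period).
- arm.capture(name): name is "side" or "top"; returns a dict with "image" (420x560x3 uint8, red, green, blue), "intrinsics" (3x3 intrinsics, pixels), "T" (4x4, takes a point from camera to world coordinates). Camera axes: x right, y down, z forward; pixel columns grow to the right and rows downward; lengths in m; the calibration is good to about 2 mm. A picture is of the moment at which its call begins. There is no depth.
- arm.finish_job(): hands the job in; it is judged then, once.
The state is a dict: "clock": time; "qpos": joint angles; "qvel": joint speeds; "tau": joint torques, N m; "ee_pos": TCP position; "ee_rot": TCP orientation; "wrist_force": force on the tool from outside, world axes, zero at the start; "torque": the same for the moment, N m; "opening": finger opening in m; "grip_force": force on a finger pad.
Only numpy, scipy, OpenCV 4.12 (cv2) and the standard library are available. Lean on these libraries where they do the work, as an engineer would, in place of code of your own. Each camera call takes 0.05 s, during which the arm holds its last target. There are 200 camera calls.

TASK

Push the open door of the control box down shut on its seal, then set a fingertip in the slot of each of its two fasteners and turn it clockwise a quarter turn to its stop, so that both cams pull the door tight and lock it. Only push and turn: do not pull the door open any wider, and leave the tools and parts round the box where they lie.

Things in the scene. Friction and masses are not known exactly. Their poses are not given: they have to be found in the camera images.
- control_box: Grey sheet-steel control box lying on its back, fixed to the bench: 230 (x) x 340 (y) x 100 mm high, open at the top under its door. Origin: centre of the underside; x points from the door's free edge to its hinge, y left, z up. Cable glands stand 27 mm out of the +y wall.
- door (a joint): Door angle (rad): 0 fully shut, grows as it opens upward; starts 0.48 to 0.66. Friction holds it at any angle; about 1 N pushes it down. From 0.02 (4.5 mm at the free edge) it squeezes a foam seal that springs it back to about 0.012; 8 N at the free edge shuts it fully, and the locked cams keep it at 0. It shuts only while both fasteners are below about 0.7.
- door_hinge (a point): Middle of the door's hinge line, at the far edge of the door, 106 mm above the bench and 112 mm along +x from the box's centre. The door turns about this point's y axis; its -x axis runs down the door to the free edge, z is the door's outward normal. The outer face of the door lies 2 mm along z; the door is 231 mm long and 350 mm wide.
- door_push (a point): Point on the door's flat outer face, midway between the two fasteners, 40 mm from the free edge and 191 mm from the hinge. Bare sheet for 45 mm to either side (y); z is the outward normal.
- left_slot (a point): Point on the turning axis of the left (+y) fastener, level with the top of its head. Head: steel disc 77 mm wide, sunk in a fixed ring on the door (inside 80, outside 94, 14 mm high). A slot 30 mm wide and 12 mm deep runs right across the head along this point's own y axis, which turns with it; z is the axis, up out of the door. Fastener lies 174 mm from the hinge, 95 mm left of the middle.
- right_slot (a point): Point on the turning axis of the right (-y) fastener, level with the top of its head. Head: steel disc 77 mm wide, sunk in a fixed ring on the door (inside 80, outside 94, 14 mm high). A slot 30 mm wide and 12 mm deep runs right across the head along this point's own y axis, which turns with it; z is the axis, up out of the door. Fastener lies 174 mm from the hinge, 95 mm right of the middle.
- left_fastener (a joint): Angle of the left fastener (rad): 0 unlocked, slot along the box's y; grows clockwise seen from above; 1.571 locked, at a hard stop, slot along the box's x, in line with the black mark on the ring. Turning takes about 0.08 N m, up to 0.16 N m while the cam draws the door down; it stays where it is left. Starts at 0 to 0.35.
- right_fastener (a joint): Angle of the right fastener (rad): 0 unlocked, slot along the box's y; grows clockwise seen from above; 1.571 locked, at a hard stop, slot along the box's x, in line with the black mark on the ring. Turning takes about 0.08 N m, up to 0.16 N m while the cam draws the door down; it stays where it is left. Starts at 0 to 0.35.
- screwdriver_red: Bystander: screwdriver with a red handle, 207 mm long, lying left of the box. Origin under its middle.
- paint_marker: Bystander: paint marker, 126 mm long, 18 mm thick, lying in front of the box. Origin under its middle.
- bolt_a: Bystander: steel hex bolt standing on its head, 70 mm high, 27 mm wide, in front of the box. Origin under its middle.
- try_square: Bystander: steel engineer's square, 167 x 100 x 14 mm, lying right of the box. Origin under its middle.
- weld_magnet: Bystander: red triangular welding magnet, 90 x 86 x 17 mm, lying in front of the box's right corner. Origin under its middle.

How it is judged:
On the way, in this order (a step that is already met when the one before it is completed fails the run):
1. the door is pushed down onto its seal with both fasteners still unlocked (value of joint door below 0.024 rad and value of joint each of left_fastener, right_fastener below 0.7 rad), for 0.1 s.
2. one fastener is turned to its locked stop with the door shut (value of joint door below 0.012 rad and value of joint any of left_fastener, right_fastener above 1.45 rad), for 0.1 s.
3. both fasteners are at their locked stops (value of joint door below 0.012 rad and value of joint each of left_fastener, right_fastener above 1.45 rad), for 0.1 s.
At the end, for the whole second after the job is handed in: The door is shut tight (under 0.008 rad, 2 mm at its free edge) and both fasteners are turned clockwise past 1.45 rad, at their locked stops (value of joint door below 0.008 rad and value of joint each of left_fastener, right_fastener above 1.45 rad); the robot touches nothing.
It fails at once if the door is lifted further open (past 0.72 rad) (value of joint door above 0.72 rad).
It fails at once if a tool or part lying round the box is lifted or shifted by more than 20 mm (distance of any of screwdriver_red, paint_marker, bolt_a, try_square, weld_magnet from where it was at the start of the episode above 0.02 m).
It also fails if it takes over 64 s, if anything falls off the work surface, if the arm or the gripper's body presses on something with over 40 N, if the wrist force passes 120 N, or if a joint passes its speed limit or range.

## Working session

There is one attempt and no reset: what is moved stays moved. The work goes in short steps, Python scripts to look and compute and a shell command to move; the robot and the scene stay as the last step left them, time stands still between calls to the robot, and variables do not carry over. Pictures are saved under pics/ and viewed, at most 10 in all, crops included, and the job is handed in when it is done.

```bash
ls; mkdir -p pics
python3 - <<'E'
from plant import arm
import cv2,json,numpy as np
s=arm.get_state(); print({k:np.round(v,3).tolist() for k,v in s.items()})
for n in("side","top"):
    c=arm.capture(n); cv2.imwrite(f"pics/{n}0.png",c["image"][:,:,::-1]); 
    np.savez(f"cam_{n}.npz",K=c["intrinsics"],T=c["T"]); print(n,np.round(c["intrinsics"],1).tolist(),np.round(c["T"],3).tolist())
E
```

```text
pics
{'clock': 0.0, 'qpos': [1.168, 0.528, 1.434, 0.0, 1.181, -0.178], 'qvel': [0.0, -0.001, 0.001, 0.001, 0.002, 0.002], 'tau': [-0.0, -44.004, -17.659, 0.063, 0.058, -0.0], 'ee_pos': [0.138, 0.609, 0.222], 'ee_rot': [-0.0, 0.112, 0.994, -0.001], 'wrist_force': [-1.017, -0.343, -0.227], 'torque': [-0.042, 0.014, 0.005], 'grip_force': 0.0, 'opening': 0.087}
side [[421.0, 0.0, 277.7], [0.0, 421.0, 209.6], [0.0, 0.0, 1.0]] [[0.902, -0.331, 0.276, 0.308], [-0.43, -0.658, 0.618, -0.567], [-0.022, -0.676, -0.736, 0.856], [0.0, 0.0, 0.0, 1.0]]
top [[429.1, 0.0, 278.2], [0.0, 429.1, 204.7], [0.0, 0.0, 1.0]] [[-0.001, -0.992, 0.122, 0.454], [-1.0, 0.0, -0.011, 0.087], [0.011, -0.122, -0.992, 1.131], [0.0, 0.0, 0.0, 1.0]]
```

View pics/top0.png

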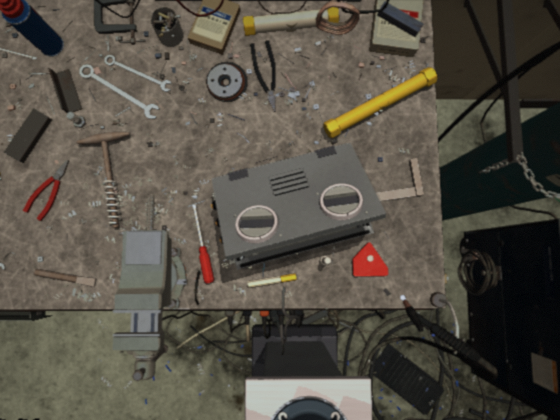

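View pics/side0.png

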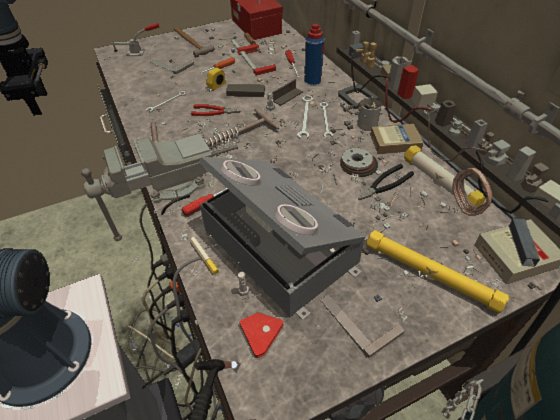

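The top view shows the box yawed slightly, its door about 30° open, with fastener rings near (256,222) and (341,200) and the hinge edge at the top. The side view shows the rings at (241,172) and (297,218). I'll enlarge both.

Run:
```python
import cv2
a=cv2.imread("pics/top0.png")[135:285,200:400]; cv2.imwrite("pics/topc.png",cv2.resize(a,None,fx=4,fy=4,interpolation=cv2.INTER_CUBIC))
a=cv2.imread("pics/side0.png")[145:315,180:380]; cv2.imwrite("pics/sidec.png",cv2.resize(a,(700,595),interpolation=cv2.INTER_CUBIC))
```

```text
(no output)
```

View pics/topc.png

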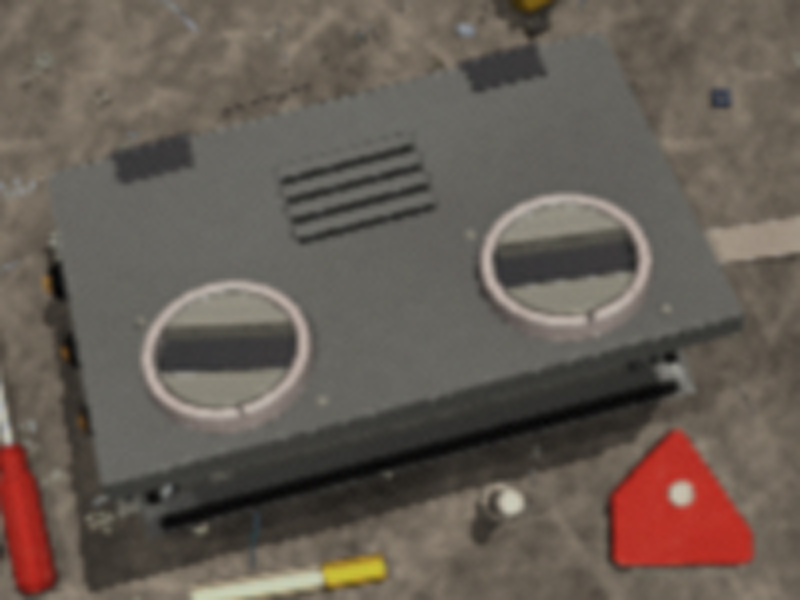

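View pics/sidec.png

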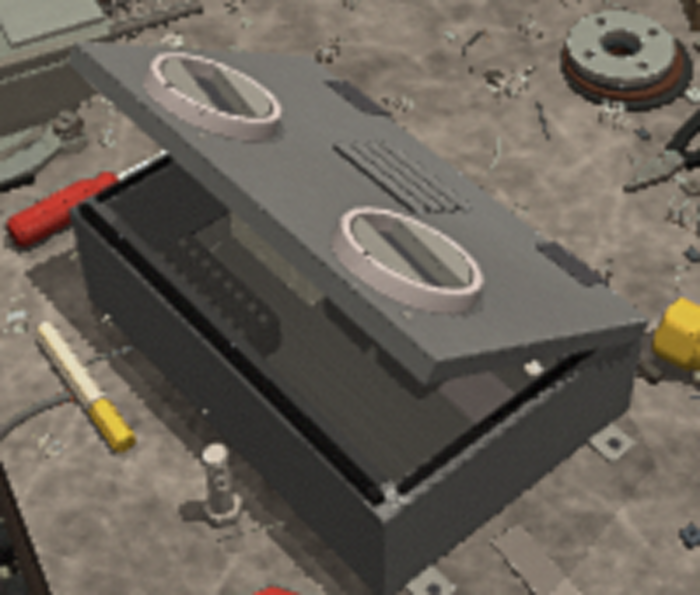

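```bash
cat > h.py <<'E'
import numpy as np
from scipy.spatial.transform import Rotation as R
C={n:np.load(f"cam_{n}.npz") for n in("top","side")}
def proj(n,P):
    T=C[n]["T"];p=(np.asarray(P)-T[:3,3])@T[:3,:3];q=p@C[n]["K"].T;return q[...,:2]/q[...,2:]
def box(x,P): # box->world
    return R.from_euler("z",x[2]).apply(P)+[x[0],x[1],0]
def door(x,P,phi=None):
    # door opens upward: -x free edge rises
    return box(x,R.from_euler("y",x[3] if phi is None else phi).apply(P)+[.112,0,.106])
E
python3 - <<'E'
from h import *
from scipy.optimize import least_squares
D=np.array
obs=[("top","d",(-.231,.175,.002),(103,488)),("top","d",(-.231,-.175,.002),(742,322)),
("top","d",(-.174,.095,.016),(227,350)),("top","d",(-.174,-.095,.016),(565,260)),
("side","d",(-.231,.175,.002),(75,48)),("side","d",(-.231,-.175,.002),(430,362)),
("side","d",(-.174,.095,.016),(214,92)),("side","d",(-.174,-.095,.016),(409,255)),
("side","b",(-.115,-.17,.1),(385,512)),("side","b",(-.115,-.17,0),(385,593)),("side","b",(-.115,.17,.1),(80,207)),
("top","d",(0,.175,.002),(50,180)),("top","d",(0,-.175,.002),(605,38)),("side","d",(0,-.175,.002),(643,322))]
def px(n,c): c=D(c,float);return c/4+[200,135] if n=="top" else c/3.5+[180,145]
def res(x,): return np.concatenate([proj(n,(door if k=="d" else box)(x[:4],D(P)))+(x[4:6] if n=="top" else x[6:8])-px(n,c) for n,k,P,c in obs]+[x[4:]*.7])
f=least_squares(res,[.45,.05,.2,.57,0,0,0,0],loss="soft_l1");x=f.x;print(np.round(x,4));print(np.round(res(x)[:-4].reshape(-1,2),1).tolist())
np.save("x.npy",x)
for nm,s,a,b in(("L",.095,(158,352),(299,345)),("R",-.095,(497,268),(638,255))):
    dd=px("top",b)-px("top",a)
    def e(t):
        P=[(-.174+r*np.sin(-t)*-1*-1,s+r*np.cos(t),.014) for r in(.035,-.035)]
        return proj("top",door(x,D(P)))
    g=[]
    for t in np.linspace(-.5,.7,241):
        q=e(t);v=q[1]-q[0];g.append((abs(v[0]*dd[1]-v[1]*dd[0]),t))
    print(nm,min(g))
for phi in(x[3],0):print(phi,[np.round(door(x,D(p),phi),4).tolist() for p in((-.191,0,.002),(-.174,.095,.014),(-.174,-.095,.014),(-.231,0,.002))])
E
```

```text
[0.5831 0.0425 0.2538 0.5394 1.5701 1.1685 0.2583 1.4047]
[[-0.0, 0.5], [0.5, 0.1], [-0.2, 0.2], [0.2, 0.7], [-0.4, -0.4], [0.4, 1.2], [0.6, -0.8], [0.1, -0.8], [-0.4, 1.6], [-0.3, 2.2], [-2.9, -0.8], [-0.7, -2.2], [-0.4, -1.9], [2.8, -1.3]]
L (np.float64(0.36158679469568966), np.float64(-0.25))
R (np.float64(1.4818252753500332), np.float64(-0.2))
0.5393609802515617 [[0.5339, 0.0297, 0.2058], [0.5301, 0.1269, 0.2074], [0.5778, -0.057, 0.2074], [0.5006, 0.0211, 0.2264]]
0 [[0.5066, 0.0227, 0.108], [0.4992, 0.1189, 0.12], [0.5469, -0.065, 0.12], [0.4679, 0.0126, 0.108]]
```

Run:
```python
from h import *
from scipy.optimize import least_squares
D=np.array
obs=[("top","d",(-.231,.175,.002),(103,488)),("top","d",(-.231,-.175,.002),(742,322)),
("top","d",(-.174,.095,.016),(227,350)),("top","d",(-.174,-.095,.016),(565,260)),
("side","d",(-.231,.175,.002),(75,48)),("side","d",(-.231,-.175,.002),(430,362)),
("side","d",(-.174,.095,.016),(214,92)),("side","d",(-.174,-.095,.016),(409,255)),
("side","b",(-.115,-.17,.1),(385,512)),("side","b",(-.115,-.17,0),(385,593)),("side","b",(-.115,.17,.1),(80,207)),
("top","d",(0,.175,.002),(50,180)),("top","d",(0,-.175,.002),(605,38)),("side","d",(0,-.175,.002),(643,322))]
def px(n,c): c=D(c,float);return c/4+[199.5,134.5] if n=="top" else c/3.5+[179.5,144.5]
for w in(.3,.7,2,):
  def res(x,): return np.concatenate([proj(n,(door if k=="d" else box)(x[:4],D(P)+([x[8],0,0] if k=="d" and P[0]==0 else 0)))+(x[4:6] if n=="top" else x[6:8])-px(n,c) for n,k,P,c in obs]+[x[4:8]*w])
  f=least_squares(res,[.45,.05,.2,.57,0,0,0,0,0],loss="soft_l1");x=f.x;print(np.round(x,4));print(np.round(res(x)[:-4].reshape(-1,2),1).tolist())
  print([np.round(door(x,D(p),0),4).tolist() for p in((-.191,0,.002),(-.174,.095,.014),(-.174,-.095,.014))])
  if w==.7:np.save("x.npy",x)
```

```text
[ 0.5857  0.0491  0.2547  0.528   3.7642  0.825   0.3267  2.6869 -0.0104]
[[-0.1, 0.1], [-0.1, -0.3], [-0.4, -0.3], [-0.2, 0.3], [-0.1, 0.4], [0.1, 1.0], [0.8, -0.3], [-0.0, -0.8], [-0.1, 0.4], [0.1, 1.1], [-2.2, -1.0], [-0.2, 0.1], [0.9, 0.0], [0.3, -1.4]]
[[0.5093, 0.0292, 0.108], [0.5018, 0.1254, 0.12], [0.5497, -0.0584, 0.12]]
[ 0.5845  0.0434  0.2536  0.5233  1.0921 -0.0163 -0.1359  0.5413 -0.0118]
[[-0.1, 0.0], [-0.1, -0.2], [-0.3, -0.3], [-0.2, 0.3], [-0.3, 0.2], [0.1, 1.8], [0.7, -0.5], [0.0, -0.6], [0.1, 0.6], [0.1, 1.3], [-2.4, -1.6], [-0.4, 0.1], [0.8, 0.2], [0.4, -1.5]]
[[0.5081, 0.0236, 0.108], [0.5007, 0.1198, 0.12], [0.5483, -0.0641, 0.12]]
[ 0.5841  0.0417  0.2529  0.5237  0.2355 -0.1259 -0.1713  0.0272 -0.0118]
[[-0.2, 0.0], [-0.2, -0.1], [-0.4, -0.3], [-0.3, 0.4], [-0.3, 0.1], [0.2, 2.0], [0.8, -0.6], [0.1, -0.5], [0.1, 0.9], [0.2, 1.5], [-2.3, -1.6], [-0.5, 0.1], [0.7, 0.3], [0.6, -1.4]]
[[0.5076, 0.0219, 0.108], [0.5003, 0.1182, 0.12], [0.5478, -0.0658, 0.12]]
```

```bash
python3 -m pendant '[0,0,0,0,0,50,0, 0,0,0,20,-30,30,0, 0,0,0,31,-46,0,0, 0,0,0,31,-46,0,0, 0,0,0,31,-46,0,0, 0,0,0,31,-46,0,0, 0,0,0,31,-46,0,0, 0,0,0,31,-46,0,0]' 20; python3 -m pendant '[0,0,0,31,-46,0,0, 0,0,0,31,-46,0,0, 0,0,0,31,-46,0,0, 0,0,0,31,-46,0,0, 0,0,0,31,-46,0,0, 0,0,0,31,-46,0,0, 0,0,0,0,0,0,0]'
```

```text
clock: 1.1
ee_pos: [0.3452, 0.3018, 0.3024]
ee_rot: [-0.0, 0.112, 0.994, -0.0]
wrist_force: [0.8, 0.7, -0.1]
opening: 0.015
grip_force: 0.0
clock: 1.98
ee_pos: [0.5327, 0.024, 0.3019]
ee_rot: [0.0, 0.114, 0.993, -0.0]
wrist_force: [0.2, 0.4, -0.1]
opening: 0.0003
grip_force: 0.0
```

```bash
python3 -m pendant '[0,0,0,0,3,-45,0, 0,0,0,0,0,-35,0, 0,0,0,-2,0,-15,0, 0,0,0,-8,-2,-15,0, 0,0,0,-6,-2,-15,0, 0,0,0,-4,-1,-15,0, 0,0,0,-3,-1,-15,0, 0,0,0,-2,0,-15,0]'; python3 -m pendant '[0,0,0,0,0,-10,0, 0,0,0,0,0,-8,0, 0,0,0,0,0,-5,0, 0,0,0,0,0,-2,0, 0,0,0,0,0,0,0]'
```

```text
clock: 2.98
ee_pos: [0.5044, 0.0255, 0.1321]
ee_rot: [-0.001, 0.111, 0.994, 0.0]
wrist_force: [-0.2, -0.5, 1.0]
opening: 0.0002
grip_force: 0.3
clock: 3.6
ee_pos: [0.5053, 0.0249, 0.108]
ee_rot: [-0.0, 0.112, 0.994, 0.0]
wrist_force: [-1.5, 1.5, 4.4]
opening: 0.0004
grip_force: 2.2
```

```bash
python3 -m pendant '[0,0,0,0,0,-1,0, 0,0,0,0,0,0,0, 0,0,0,0,0,40,0, 0,0,0,-30,0,50,0, 0,0,0,-50,0,30,0, 0,0,0,-30,0,0,0]'
python3 - <<'E'
from plant import arm
import cv2,numpy as np
t=arm.capture("top")["image"][:,:,::-1];s=arm.capture("side")["image"][:,:,::-1]
cv2.imwrite("pics/top1.png",t)
cv2.imwrite("pics/t1.png",cv2.resize(t[140:290,200:400],None,fx=4,fy=4,interpolation=cv2.INTER_CUBIC))
cv2.imwrite("pics/s1.png",cv2.resize(s[145:315,180:380],(700,595),interpolation=cv2.INTER_CUBIC))
E
```

```text
clock: 4.35
ee_pos: [0.3953, 0.0243, 0.2286]
ee_rot: [0.003, 0.112, 0.994, -0.0]
wrist_force: [-0.3, -1.0, -0.6]
opening: 0.0002
grip_force: 0.0
```

View pics/t1.png

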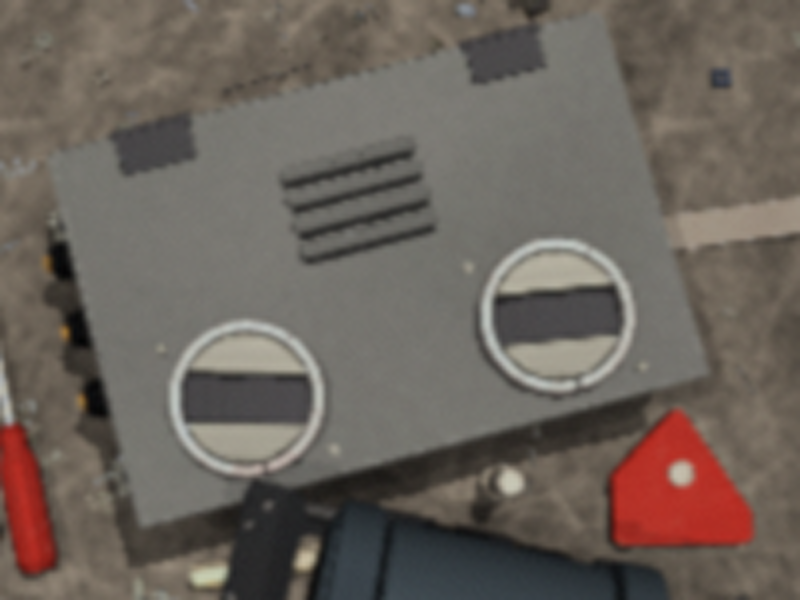

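View pics/s1.png

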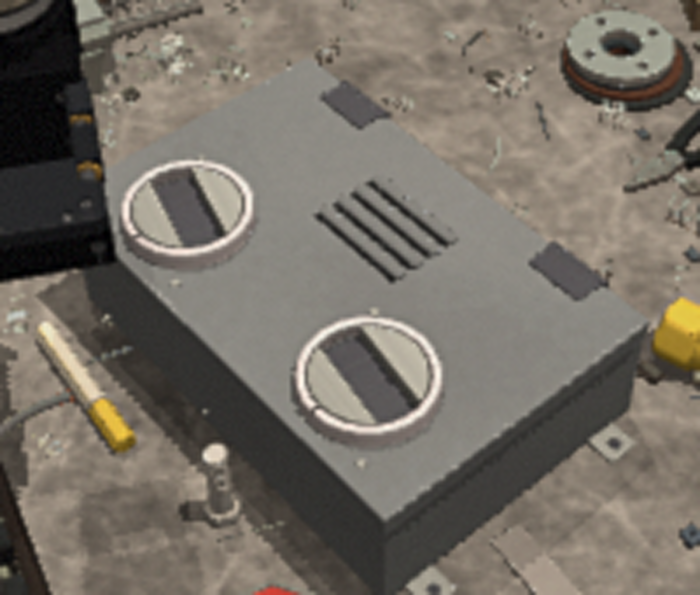

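Run:
```python
from h import *
def ray(n,u,z=.122):
    d=C[n]["T"][:3,:3]@np.linalg.inv(C[n]["K"])@[u[0],u[1],1];o=C[n]["T"][:3,3];return np.round(o+d*(z-o[2])/d[2],4)
t=lambda a,b:(a/4+199.5,b/4+139.5); s=lambda a,b:(a/3.5+179.5,b/3.5+144.5)
print(ray("top",t(247,398)),ray("side",s(187,206)),ray("top",t(557,315)),ray("side",s(369,374)))
for a,b in(((184,398),(310,397)),((495,319),(621,312))):
    v=ray("top",t(*a),.114)-ray("top",t(*b),.114);print(np.degrees(np.arctan2(v[1],v[0])))
```

```text
[0.4973 0.1161 0.122 ] [0.4961 0.1158 0.122 ] [ 0.5461 -0.0669  0.122 ] [ 0.5448 -0.0691  0.122 ]
90.3845296595845
93.1967091235041
```

```bash
python3 -m pendant '[0,0,0.116,34,31,0,40, 0,0,0.116,34,31,0,40, 0,0,0,34,30,0,40, 0,0,0,0,0,-40,40, 0,0,0,0,0,-30,40, 0,0,0,0,0,-20,40, 0,0,0,0,0,-15,40, 0,0,0,0,0,0,40]'
```

```text
clock: 5.45
ee_pos: [0.4977, 0.1164, 0.1204]
ee_rot: [-0.001, -0.004, 1.0, 0.0]
wrist_force: [0.0, -0.4, -1.1]
opening: 0.0348
grip_force: 0.0
```

```bash
python3 -m pendant '[0,0,0,0,0,-5,40, 0,0,0,0,0,-4,40, 0,0,0,0,0,0,40]'
```

```text
clock: 5.82
ee_pos: [0.498, 0.1164, 0.1128]
ee_rot: [0.0, -0.004, 1.0, -0.0]
wrist_force: [-0.2, 0.4, 0.2]
opening: 0.0351
grip_force: 0.0
```

```bash
python3 -m pendant '[0,0,-0.1,-1,0,-2,40, 0,0,-0.15,0,0,0,40, 0,0,-0.15,0,0,0,40, 0,0,-0.15,0,0,0,40, 0,0,-0.15,0,0,0,40, 0,0,-0.15,0,0,0,40, 0,0,-0.15,0,0,0,40, 0,0,-0.15,0,0,0,40]'; python3 -c "
from plant import arm;s=arm.get_state();print(s['torque'],s['wrist_force'],s['qpos'])"
```

```text
clock: 6.82
ee_pos: [0.4986, 0.1159, 0.1116]
ee_rot: [0.002, 0.542, 0.84, 0.001]
wrist_force: [0.4, -1.7, 1.3]
opening: 0.0347
grip_force: 2.5
[-0.39167445 -0.17056802  0.09208677] [ 0.37550894 -1.673895    1.25588653] [ 1.04740163e-02  5.46364459e-01  1.81933671e+00 -1.32381212e-03
  7.71378074e-01 -4.13512542e-01]
```

```bash
python3 -m pendant '[0,0,-0.1,0,0,0,40, 0,0,-0.1,0,0,0,40, 0,0,-0.08,0,0,0,40, 0,0,-0.05,0,0,0,40, 0,0,-0.05,0,0,0,40, 0,0,0,0,0,0,40]'; python3 -c "
from plant import arm;s=arm.get_state();print(s['torque'])"
```

```text
clock: 7.58
ee_pos: [0.4985, 0.1157, 0.111]
ee_rot: [0.002, 0.688, 0.726, 0.001]
wrist_force: [3.5, -3.1, -2.8]
opening: 0.0351
grip_force: 14.5
[-0.63757915 -0.70194727  0.91665722]
```

```bash
python3 -m pendant '[0,0,0.1,0,0,0,40, 0,0,0,0,0,20,40, 0,0,0,0,0,40,40]'; python3 -m pendant '[0,0,0.184,6,-23,0,40, 0,0,0.184,6,-23,0,40, 0,0,0.184,6,-23,0,40, 0,0,0.184,6,-23,0,40, 0,0,0.184,6,-23,0,40, 0,0,0.184,6,-23,0,40, 0,0,0.184,6,-23,0,40, 0,0,0.184,6,-22,0,40]'; python3 -m pendant '[0,0,0,0,0,-20,40, 0,0,0,0,0,-25,40, 0,0,0,0,0,0,40]'
```

```text
clock: 7.95
ee_pos: [0.4945, 0.1167, 0.1699]
ee_rot: [-0.003, 0.653, 0.757, -0.002]
wrist_force: [1.1, 0.2, 0.2]
opening: 0.0347
grip_force: 0.0
clock: 8.95
ee_pos: [0.5441, -0.0667, 0.1706]
ee_rot: [-0.001, -0.027, 1.0, 0.001]
wrist_force: [1.0, 0.1, 0.0]
opening: 0.0348
grip_force: 0.0
clock: 9.32
ee_pos: [0.5426, -0.0657, 0.1241]
ee_rot: [-0.003, -0.025, 1.0, 0.001]
wrist_force: [0.1, -0.9, -0.1]
opening: 0.0349
grip_force: 0.0
```

```bash
python3 -m pendant '[0,0,0,4,-2,0,40, 0,0,0,0,0,-4,40, 0,0,0,0,0,-5,40, 0,0,0,0,0,-3,40, 0,0,0,0,0,0,40]'
```

```text
clock: 9.95
ee_pos: [0.5484, -0.0684, 0.1133]
ee_rot: [-0.0, -0.025, 1.0, 0.0]
wrist_force: [0.9, -0.3, -0.3]
opening: 0.0347
grip_force: 0.0
```

Seated in the slot with no contact load. Next I turn it clockwise about 1.57 rad.

```bash
python3 -m pendant '[0,0,-0.1,-1.5,1,-1.5,40, 0,0,-0.15,0,0,0,40, 0,0,-0.15,0,0,0,40, 0,0,-0.15,0,0,0,40, 0,0,-0.15,0,0,0,40, 0,0,-0.15,0,0,0,40, 0,0,-0.15,0,0,0,40, 0,0,-0.15,0,0,0,40]';python3 -m pendant '[0,0,-0.12,0,0,0,40, 0,0,-0.12,0,0,0,40, 0,0,-0.08,0,0,0,40, 0,0,-0.05,0,0,0,40, 0,0,-0.05,0,0,0,40, 0,0,0,0,0,0,40]'; python3 -c "
from plant import arm;s=arm.get_state();print(s['torque'])"
```

```text
clock: 10.95
ee_pos: [0.5471, -0.0677, 0.112]
ee_rot: [-0.0, 0.524, 0.851, -0.0]
wrist_force: [-0.2, -0.9, -0.4]
opening: 0.0347
grip_force: 1.6
clock: 11.7
ee_pos: [0.5472, -0.068, 0.1119]
ee_rot: [0.0, 0.687, 0.726, -0.001]
wrist_force: [-0.1, -1.2, -2.4]
opening: 0.0351
grip_force: 12.7
[-0.37866912 -0.00601397  0.89234944]
```

The torque is 0.89 N m, so it is at the stop. I'll back off, lift, retreat and check.

```bash
python3 -m pendant '[0,0,0.1,0,0,0,40, 0,0,0,0,0,20,40, 0,0,0,0,0,50,40, 0,0,0,-30,0,50,40, 0,0,0,-60,0,20,40, 0,0,0,-50,0,0,40, 0,0,0,0,0,0,40]'
python3 - <<'E'
from plant import arm
import cv2
t=arm.capture("top")["image"][:,:,::-1]
cv2.imwrite("pics/t2.png",cv2.resize(t[140:290,200:400],None,fx=4,fy=4,interpolation=cv2.INTER_CUBIC))
E
```

```text
clock: 12.58
ee_pos: [0.4036, -0.066, 0.2519]
ee_rot: [-0.002, 0.652, 0.758, -0.0]
wrist_force: [0.5, -0.0, -0.6]
opening: 0.0344
grip_force: 0.0
```

View pics/t2.png

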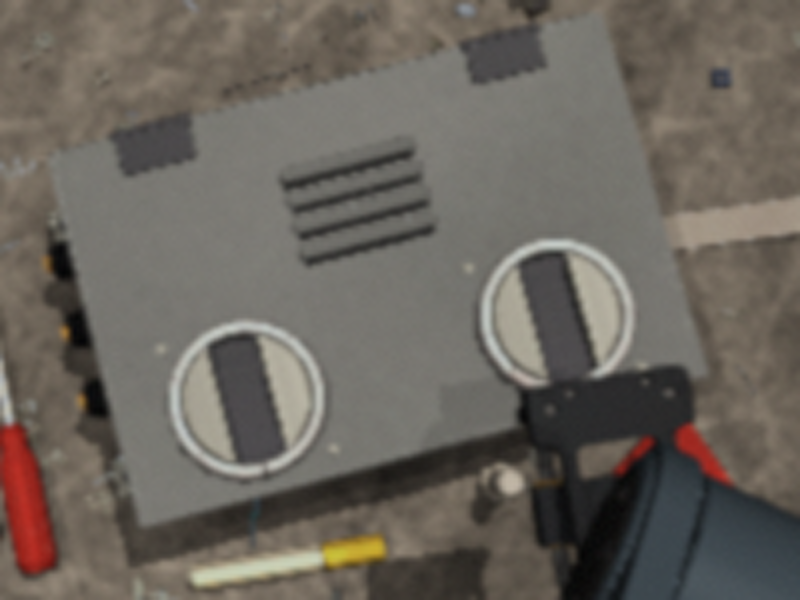

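The view shows both slots lined up with their ring marks at (264,470) and (575,385). The door is shut, the parts around the box haven't moved, and the arm is clear.

```bash
python3 -c "
from plant import arm;print(arm.finish_job())"
```

```text
the job is handed in; nothing more can be done
None
```

I pushed the door shut, turned both fasteners clockwise to their stops, and handed the job in at about 12.6 s; the final picture shows both slots lined up with their marks, though the hand-in returned no verdict.

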